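Top up the bike's air tank: valve, treadle, valve

TASK

Top up the little air tank: turn the tilted quarter-turn handle fully open, until you feel its stop (its rubber-mounted stem gives a little), then tread the pump pedal all the way down to its stop, without slamming it, and hold it there for a good second. Let the pedal come all the way up, then turn the handle back fully closed against its other stop and let go. Never press the pedal unless the valve is open, and leave the toys, tool box and cup where they are.

Things in the scene. Friction and masses are not known exactly. Their poses are not given: they have to be found in the camera images.
- rig: Fixed air rig. Origin: centre of the underside of its plywood base, 280 (x) x 430 (y) x 18 mm; z up, -x towards the robot. In rig mm: grey air tank, 110 across, 220 long along x, axis at y -165, z 85, dial on top to z 153; steel pipe along y at x 0, z 85; brass valve in the pipe at y -40, its stem leaning 0.50 rad from vertical towards +x; treadle pump at y 150.
- valve_grip (a point): Centre of the valve's aluminium T handle, on the turning axis, at rig (38, -40, 155) mm: a bar 90 mm long, 16 wide, 26 tall, on a 15 mm thick neck free for 30 mm below it. Site z runs up along the leaning stem (turning axis); x runs along the bar and turns with it. To grip, point the fingers down along the stem and close across the 16 mm. Turning takes 0.5 N m.
- valve (a joint): Angle of the T handle in its stem housing, rad, about the stem (point z), positive counterclockwise from above: 0 = closed stop, bar square across the pipe; 1.571 = open stop, bar in line with it. It stays where left. The housing sits in a rubber bush and twists along with the handle, springing back on release, so the hand must turn clearly past a quarter turn, until the stop is felt.
- pedal_pad (a point): Point on top of the pedal's ribbed rubber pad, on its midline, 145 mm from the hinge, 30 mm from the free end. The pedal, a steel plate 175 x 84 mm, is hinged along y at rig (85, 150, 80) mm; its raised free end points to the robot. This point is at rig (-46, 150, 143) mm with the pedal up and about (-60, 150, 90) mm with it fully down.
- pedal (a joint): Angle of the pedal, rad: 0 = up (a spring brings it back), 0.38 = down on its stop. Pushing straight down at pedal_pad takes about 3 N to start and 10 to 12 N to reach the stop.
- truck: Loose red plastic toy dump truck, 190 x 100 x 106 mm, a bystander. Origin: centre of its underside.
- hat: Loose yellow plastic toy hard hat, brim 176 mm across, 93 mm tall, a bystander. Origin: centre of its underside.
- toolbox: Loose grey plastic tool box with a black snap clasp, 124 x 204 x 128 mm with its handle, a bystander. Origin: centre of its underside.
- cup: Loose aluminium cup, 80 mm across, 90 mm tall, a bystander. Origin: centre of its underside.

How it is judged:
By the outcome, as a careful person would: the job done as asked, in the order asked, and still so for the second after the job is handed in, with the robot touching nothing.
It also fails if it takes over 67 s, if anything falls off the work surface, if the arm or the gripper's body presses on something with over 40 N, if the wrist force passes 120 N, or if a joint passes its speed limit or range.

ROBOT

A 7-joint arm with a two-finger parallel gripper is mounted at the origin on the work surface. World frame = base frame: x ahead of the robot, y to its left, z up, the work surface at z = 0. Lengths are in m, angles in rad, forces in N, time in s.
With the tool pointing down it reaches from about 0.425 to 1.025 m from the base axis. Payload 3.6 kg.
Tool frame: the origin (TCP) lies where the fingers leave the gripper's body, on its centre line; the fingertips stand 73 mm ahead of it and the grasp point (between the pads) lies 54 mm ahead of it; z points along the fingers, y is the line along which they close (so a half turn about z gives the same grasp; the last joint's range is limited). The gripper opens to 85 mm and grips with 20 to 120 N. Pads are 22 mm wide; open, the fingers measure 114 mm over their backs; the gripper's body (76 mm by 85 mm) begins 54 mm behind the grasp point. The pads swing forward as they close: fully open they stand 13 mm farther back than shut.
Start: joints at [-1.226, 0.591, 0.048, 1.609, -0.033, 0.943, -0.034], TCP at [0.307, 0.657, 0.304] pointing down, gripper open.
Joint ranges: [-2.69, 2.69], [-0.47, 2.24], [-1.27, 1.36], [0.19, 2.51], [-1.53, 4.68], [0.08, 2.07], [-3.09, 3.09]. Speed limits (rad/s): [2.57, 2.57, 3.14, 3.14, 3.14, 3.14, 3.14].

INTERFACE

Orientations are given as [roll, pitch, yaw] about the fixed x, y, z axes, in that order (R = Rz(yaw) Ry(pitch) Rx(roll)).
In Python, from bench import telemetry, vision, workorder gives the robot as it stands.
- The arm moves only by the tool jog_arm, never from a script. Its argument "targets" is a list of rows, each a list of 7 numbers: the shift along the world's x, y, z normalised to -1 to 1, where 1 is 0.04 m, then the turn, a rotation vector about the world's x, y, z normalised to -1 to 1, where 1 is 8 degrees, then the opening, from -1 (shut) to 1 (fully open). A call has exactly 8 rows; each row shifts and turns the commanded pose from where the row before left it; what a row does not reach is not made up. A row lasts 1/8 s, in which the tool goes at most 62.5 mm and 10.7 degrees, less where a joint would pass 70% of its speed; a pose out of reach is approached as far as the arm can. A call with a number of a shift or a turn outside -1 to 1 is refused whole. A call with a gripper value outside its range is refused whole. The fingers move at their own pace and stop on an object; the grip force is fixed at half the most. Time passes only in rows, so rows that do not move let the fingers close, or fill a call up. It gives the time, the measured TCP pose, the force, the opening and the grip force at its end, in the units of the state.
- telemetry.observe(): the state, without advancing time (a new reading comes with each control period).
- vision.snapshot(name): name is "scene" or "top"; returns a dict with "color" (400x640x3 uint8, red, green, blue), "fx", "fy", "cx", "cy" (pixels), "xyz" and "attitude" of the camera in the world. Camera axes: x right, y up, looking along -z (the intrinsics and any distortion apply to the point x, -y, -z); pixel columns grow to the right and rows downward; lengths in m; the calibration is good to about 2 mm. A picture is of the moment at which its call begins. There is no depth.
- workorder.job_done(): hands the job in; it is judged then, once.
The state is a dict: "t": time; "qpos": joint angles; "qd": joint speeds; "joint_efforts": joint torques, N m; "eef_pos": TCP position; "tool_rot": TCP orientation; "wrist_force": force on the tool from outside, world axes, zero at the start; "ft_torque": the same for the moment, N m; "finger_gap": finger opening in m; "grip_force": force on a finger pad.
Only numpy, scipy, OpenCV 4.12 (cv2) and the standard library are available. Lean on these libraries where they do the work, as an engineer would, in place of code of your own. Each camera call takes 0.05 s, during which the arm holds its last target. There are 200 camera calls.

## Working session

There is one attempt and no reset: what is moved stays moved. The work goes in short steps, Python scripts to look and compute and a tool call to move; the robot and the scene stay as the last step left them, time stands still between calls to the robot, and variables do not carry over. Pictures are saved under pics/ and viewed, at most 10 in all, crops included, and the job is handed in when it is done.

Besides the shell and the picture viewer there is one more tool, called as name(argument=value, ...) on one line, values as JSON. jog_arm: Moves the arm, as the interface text tells. Scaled input: -1 to 1 covers 0.04 m each way for a shift and 8 degrees each way for a turn. Its arguments: {"type":"object","properties":{"targets":{"type":"array","items":{"type":"array","items":{"type":"number"}}}},"required":["targets"]}

```bash
ls; mkdir -p pics; python3 - <<'E'
from bench import telemetry, vision
import cv2,json
print(telemetry.observe())
for n in("scene","top"):
    s=vision.snapshot(n); cv2.imwrite(f"pics/{n}0.png",s["color"][:,:,::-1]); print({k:v for k,v in s.items() if k!="color"})
E
```

```text
pics
{'t': 0.0, 'qpos': array([-1.22651563,  0.59212667,  0.04830581,  1.60980151, -0.0332801 ,
        0.94268299, -0.03370511]), 'qd': array([ 0.00029269,  0.00056641, -0.00067658, -0.00100071, -0.00018678,
        0.00060293,  0.00024629]), 'joint_efforts': array([ 3.75553191e-04, -5.48685801e+01,  1.54712576e+00, -1.98119473e+01,
        9.50927002e-03,  8.96494661e-03, -3.85924412e-07]), 'eef_pos': array([0.30706614, 0.65604602, 0.30274327]), 'tool_rot': array([-3.13938332e+00,  1.44981477e-04,  2.70389487e+00]), 'wrist_force': array([-0.00587814,  0.42647081, -0.35622715]), 'ft_torque': array([-0.04236157, -0.04673612,  0.00268595]), 'grip_force': 0.0, 'finger_gap': 0.08542493096389693}
{'fx': 447.80869349636237, 'fy': 447.80869349636237, 'cx': 323.6851332624123, 'cy': 189.83034160222059, 'xyz': array([1.51135312, 0.34030787, 1.12661994]), 'attitude': array([ 0.80226869, -0.00556305,  1.89547198])}
{'fx': 388.8526346166239, 'fy': 388.8526346166239, 'cx': 322.3224120749323, 'cy': 197.7720726113017, 'xyz': array([0.31811347, 0.009484  , 1.30615162]), 'attitude': array([ 0.17144742,  0.0123321 , -1.59602989])}
```

View pics/scene0.png

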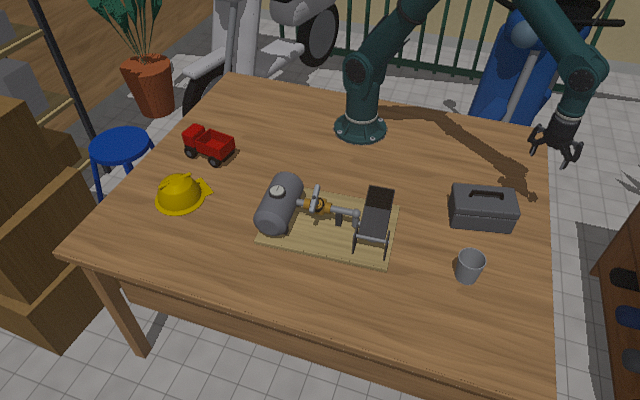

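View pics/top0.png

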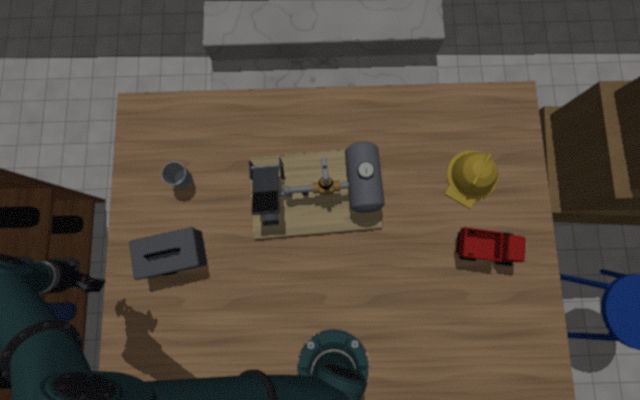

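The scene view shows the rig at about (330,220), with the truck, hat, tool box and cup clear of it. In the top view the base corners are at about (255,238) and (382,228), the handle is near (324,170) and the pedal near (266,190).

```bash
cat > h.py <<'E'
import numpy as np,cv2
from scipy.spatial.transform import Rotation as Ro
def cam(s): return Ro.from_euler('xyz',s["attitude"]).as_matrix(),np.array(s["xyz"])
def ray(s,uv):
    R,c=cam(s); return c,R@np.array([(uv[0]-s["cx"])/s["fx"],-(uv[1]-s["cy"])/s["fy"],-1])
def onz(s,uv,z):
    c,d=ray(s,uv); return c+d*(z-c[2])/d[2]
def proj(s,p):
    R,c=cam(s); q=R.T@(np.array(p)-c); return np.array([s["cx"]-s["fx"]*q[0]/q[2],s["cy"]+s["fy"]*q[1]/q[2]])
E
python3 - <<'E'
from bench import vision
from h import *
out=[]
for n,(x,y,w,h) in dict(scene=(245,160,170,115),top=(235,130,160,115)).items():
    s=vision.snapshot(n); c=s["color"]; hsv=cv2.cvtColor(c,cv2.COLOR_RGB2HSV)
    print(n,[hsv[p[1],p[0]] for p in ([(300,250),(340,245),(300,350)] if n=="scene" else [(300,220),(300,170),(300,280)])])
    out.append(cv2.resize(c[y:y+h,x:x+w,::-1],(w*4,h*4)[:2],interpolation=cv2.INTER_CUBIC))
cv2.imwrite("pics/c1.png",out[0]);cv2.imwrite("pics/c2.png",out[1])
E
```

```text
scene [array([ 21,  88, 154], dtype=uint8), array([ 20,  97, 134], dtype=uint8), array([ 15, 111, 106], dtype=uint8)]
top [array([ 21,  78, 125], dtype=uint8), array([ 20,  77, 123], dtype=uint8), array([ 15, 109, 108], dtype=uint8)]
```

View pics/c1.png

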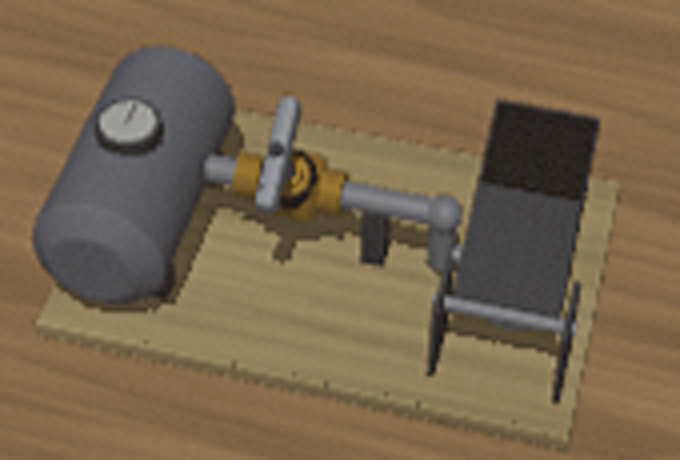

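View pics/c2.png

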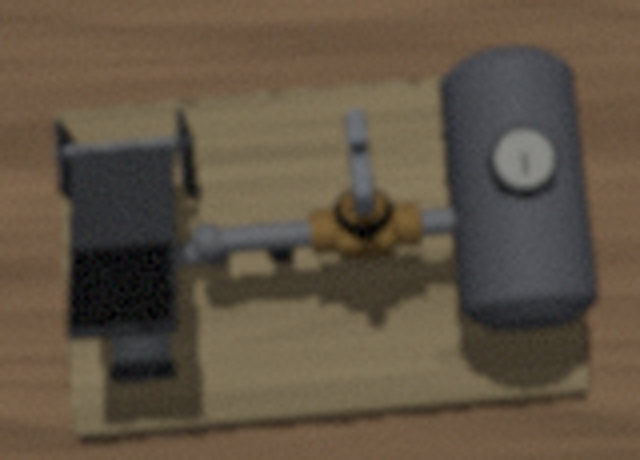

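Crop positions: in the scene crop, base corners are at (568,432), (38,325) and (618,185), and pedal tip corners at (497,102) and (598,120). In the top crop, front base corners are at (78,430) and (588,392), and pedal tip corners at (70,335) and (175,332). The bar stands across the pipe, so the valve is closed.

```bash
python3 - <<'E'
from bench import vision
from h import *
from scipy.optimize import least_squares
S={n:vision.snapshot(n) for n in("scene","top")}
off=dict(scene=(245,160),top=(235,130))
F=[("scene",(568,432),(140,215,18)),("scene",(38,325),(140,-215,18)),("scene",(618,187),(-140,215,18)),
("scene",(497,102),(-73,108,156)),("scene",(598,120),(-73,192,156)),
("top",(78,430),(-140,215,18)),("top",(588,392),(-140,-215,18)),("top",(70,335),(-73,192,156)),("top",(175,332),(-73,108,156))]
uv=[np.array(c)/4+off[n] for n,c,p in F]
for n,u,(_,_,p) in zip([f[0] for f in F],uv,F): print(n,onz(S[n],u,p[2]/1000).round(4),p)
def W(x,p):
    c,s=np.cos(x[2]),np.sin(x[2]); p=np.array(p)/1000
    return np.array([x[0]+c*p[0]-s*p[1],x[1]+s*p[0]+c*p[1],p[2]])
def f(x): return np.concatenate([proj(S[n],W(x,p))-u for (n,_,p),u in zip(F,uv)])
r=least_squares(f,[.6,.08,0.]); print(r.x,r.fun.reshape(-1,2).round(1)); x=r.x
np.save("rig.npy",x)
a=.5
for lab,p in dict(grip=(38,-40,155),pad=(-46,150,143),paddown=(-60,150,90)).items(): print(lab,W(x,p).round(4))
for e in(-45,45):
    p=np.array([38,-40,155])+e*np.array([np.cos(a),0,-np.sin(a)])+13*np.array([np.sin(a),0,np.cos(a)])
    for n in S: print("bar",e,n,((proj(S[n],W(x,p))-off[n])*4).round())
E
```

```text
scene [0.6824 0.2696 0.018 ] (140, 215, 18)
scene [ 0.717  -0.1527  0.018 ] (140, -215, 18)
scene [0.4174 0.2532 0.018 ] (-140, 215, 18)
scene [0.4929 0.1548 0.156 ] (-73, 108, 156)
scene [0.4871 0.2345 0.156 ] (-73, 192, 156)
top [0.4142 0.2476 0.018 ] (-140, 215, 18)
top [ 0.4345 -0.1753  0.018 ] (-140, -215, 18)
top [0.4748 0.2284 0.156 ] (-73, 192, 156)
top [0.475  0.1499 0.156 ] (-73, 108, 156)
[0.56248757 0.04678836 0.06429549] [[-0.2  1.6]
 [-1.6 -0.7]
 [ 0.3 -1.7]
 [-0.7 -2.4]
 [ 0.4 -2.1]
 [-1.4  1.6]
 [ 0.4 -0.6]
 [-1.8 -0.8]
 [-0.  -2.6]]
grip [0.603  0.0093 0.155 ]
pad [0.5069 0.1935 0.143 ]
paddown [0.493  0.1926 0.09  ]
bar -45 scene [288.  94.]
bar -45 top [363. 193.]
bar 45 scene [260. 205.]
bar 45 top [353. 106.]
```

```bash
python3 - <<'E'
from bench import vision
from h import *
from collections import defaultdict
for n,roi in dict(scene=(245,160,165,115),top=(240,140,155,105)).items():
    s=vision.snapshot(n); x0,y0,w,h=roi
    hsv=cv2.cvtColor(s["color"],cv2.COLOR_RGB2HSV)[y0:y0+h,x0:x0+w]
    m=((hsv[...,0]>=18)&(hsv[...,0]<=24)&(hsv[...,1]>55)&(hsv[...,1]<125)).astype(np.uint8)
    m=cv2.morphologyEx(m,cv2.MORPH_OPEN,np.ones((3,3)))
    k,l,st,_=cv2.connectedComponentsWithStats(m); m=(l==1+np.argmax(st[1:,4])).astype(np.uint8) if n=="top" else m
    def fit(pts): 
        pts=np.array(pts,float)+(x0,y0)
        return cv2.fitLine(pts.astype(np.float32),cv2.DIST_HUBER,0,.01,.01).ravel()
    def inter(a,b):
        t=np.linalg.solve(np.array([a[:2],-b[:2]]).T,b[2:]-a[2:]); return a[2:]+t[0]*a[:2]
    col=lambda u,f:(u,f(np.nonzero(m[:,u])[0])); row=lambda v,f:(f(np.nonzero(m[v])[0]),v)
    mx=lambda a:a.max()+.5; mn=lambda a:a.min()-.5
    if n=="top":
        bot=fit([col(u,mx) for u in range(25,130)]); far=fit([col(u,mn) for u in range(50,100)])
        left=fit([row(v,mn) for v in range(75,92)])
        ps={"FL":(inter(bot,left),.009),"BL":(inter(far,left),.018)}
        print(n,{k:(p.round(1),onz(s,p,z).round(4)) for k,(p,z) in ps.items()})
        for nm,L,z in(("front",bot,.009),("far",far,.018),):
            print(nm,[onz(s,L[2:]+t*L[:2],z).round(4)[:2] for t in(-40,40)])
    else:
        near=fit([col(u,mx) for u in range(20,135)]); far=fit([col(u,mn) for u in list(range(80,112))])
        right=fit([row(v,mx) for v in range(55,100)])
        ps={"near-right z0":(inter(near,right),0.)}
        print(n,{k:(p.round(1),onz(s,p,z).round(4)) for k,(p,z) in ps.items()})
        for nm,L,z in(("near",near,0.),("far",far,.018),("right",right,.0)):
            print(nm,[onz(s,L[2:]+t*L[:2],z).round(4)[:2] for t in(-20,20)])
E
```

```text
scene {'near-right z0': (array([386.4, 272.3], dtype=float32), array([0.6853, 0.2703, 0.    ]))}
near [array([0.7022, 0.004 ]), array([0.6942, 0.1303])]
far [array([ 0.426 , -0.0268]), array([0.4185, 0.1157])]
right [array([0.6401, 0.2674]), array([0.4708, 0.2567])]
top {'FL': (array([252.2, 239.1], dtype=float32), array([0.4096, 0.2569, 0.009 ])), 'BL': (array([252.8, 193.1], dtype=float32), array([0.564 , 0.2541, 0.018 ]))}
front [array([0.4147, 0.1736]), array([ 0.4311, -0.0925])]
far [array([0.5624, 0.1695]), array([ 0.5575, -0.1002])]
```

```bash
cat >> h.py <<'E'
rig=np.array([.561,.047,.061])
Rr=Ro.from_euler('z',rig[2]).as_matrix()
def W(p): return Rr@(np.array(p)/1000)+[rig[0],rig[1],0]
zs=Rr@[np.sin(.5),0,np.cos(.5)]; xs=Rr@[np.cos(.5),0,-np.sin(.5)]; ys=Rr@[0,1,0]
grip=W((38,-40,155))
def plan(p,R,N):
    from bench import telemetry
    s=telemetry.observe(); Rc=Ro.from_euler('xyz',s["tool_rot"])
    w=(Ro.from_matrix(R)*Rc.inv()).as_rotvec()*180/np.pi
    print("pos",s["eef_pos"].round(4),"d/0.04 per row",((np.array(p)-s["eef_pos"])/.04/N).round(3),"turn/8deg per row",(w/8/N).round(3),"q",s["qpos"].round(2))
E
python3 - <<'E'
from h import *
R0=np.array([xs,-ys,-zs]).T
print(grip,zs,grip+.154*zs,grip+.054*zs)
plan(grip+.154*zs,R0,24)
E
```

```text
[0.60136781 0.00939096 0.155     ] [0.47853384 0.02922682 0.87758256] [0.67506202 0.01389189 0.29014771] [0.62720864 0.01096921 0.20238946]
pos [0.3073 0.6565 0.3037] d/0.04 per row [ 0.383 -0.669 -0.014] turn/8deg per row [-0.199  0.038 -0.767] q [-1.23  0.59  0.05  1.61 -0.03  0.94 -0.03]
```

jog_arm(targets=[[0.2,-0.4,0.6,-0.2,0.04,-0.77,1],[0.38,-0.67,0.6,-0.2,0.04,-0.77,1],[0.38,-0.67,0.3,-0.2,0.04,-0.77,1],[0.38,-0.67,0,-0.2,0.04,-0.77,1],[0.38,-0.67,0,-0.2,0.04,-0.77,1],[0.38,-0.67,0,-0.2,0.04,-0.77,1],[0.38,-0.67,0,-0.2,0.04,-0.77,1],[0.38,-0.67,0,-0.2,0.04,-0.77,1]])

```text
t: 1.4
eef_pos: [0.4221, 0.4523, 0.3641]
tool_rot: [-2.968, 0.137, 1.849]
wrist_force: [0.5, -0.3, -0.4]
finger_gap: 0.0854
grip_force: 0.0
```

jog_arm(targets=[[0.38,-0.67,0,-0.2,0.04,-0.77,1],[0.38,-0.67,0,-0.2,0.04,-0.77,1],[0.38,-0.67,0,-0.2,0.04,-0.77,1],[0.38,-0.67,0,-0.2,0.04,-0.77,1],[0.38,-0.67,0,-0.2,0.04,-0.77,1],[0.38,-0.67,0,-0.2,0.04,-0.77,1],[0.38,-0.67,0,-0.2,0.04,-0.77,1],[0.38,-0.67,0,-0.2,0.04,-0.77,1]])

```text
t: 2.4
eef_pos: [0.5438, 0.2381, 0.364]
tool_rot: [-2.957, 0.358, 0.988]
wrist_force: [0.5, -0.7, 1.2]
finger_gap: 0.0853
grip_force: 0.0
```

```bash
python3 - <<'E'
from h import *
R0=np.array([xs,-ys,-zs]).T
plan(grip+.154*zs,R0,8)
E
```

```text
pos [0.5438 0.2381 0.364 ] d/0.04 per row [ 0.41  -0.7   -0.231] turn/8deg per row [-0.2    0.036 -0.758] q [-0.87  0.56  0.58  1.68 -0.22  1.39 -0.83]
```

jog_arm(targets=[[0.41,-0.7,-0.1,-0.2,0.04,-0.76,1],[0.41,-0.7,-0.2,-0.2,0.04,-0.76,1],[0.41,-0.7,-0.25,-0.2,0.04,-0.76,1],[0.41,-0.7,-0.25,-0.2,0.04,-0.76,1],[0.41,-0.7,-0.25,-0.2,0.04,-0.76,1],[0.41,-0.7,-0.25,-0.2,0.04,-0.76,1],[0.41,-0.7,-0.25,-0.2,0.04,-0.76,1],[0.41,-0.7,-0.25,-0.2,0.04,-0.76,1]])

```text
t: 3.4
eef_pos: [0.6753, 0.0142, 0.2914]
tool_rot: [-3.139, 0.504, 0.059]
wrist_force: [-0.1, 0.4, 0.1]
finger_gap: 0.0852
grip_force: 0.0
```

```bash
python3 - <<'E'
from h import *
from bench import vision
R0=np.array([xs,-ys,-zs]).T
plan(grip+.154*zs,R0,1)
plan(grip+.054*zs,R0,8)
s=vision.snapshot("scene"); cv2.imwrite("pics/d1.png",cv2.resize(s["color"][100:280,220:420,::-1],(800,720))[:600])
E
```

```text
pos [0.6753 0.0142 0.2914] d/0.04 per row [-0.005 -0.008 -0.031] turn/8deg per row [-0.013 -0.031  0.02 ] q [-0.5   0.84  0.77  1.49 -0.42  1.53 -1.16]
pos [0.6753 0.0142 0.2914] d/0.04 per row [-0.15  -0.01  -0.278] turn/8deg per row [-0.002 -0.004  0.002] q [-0.5   0.84  0.77  1.49 -0.42  1.53 -1.16]
```

View pics/d1.png

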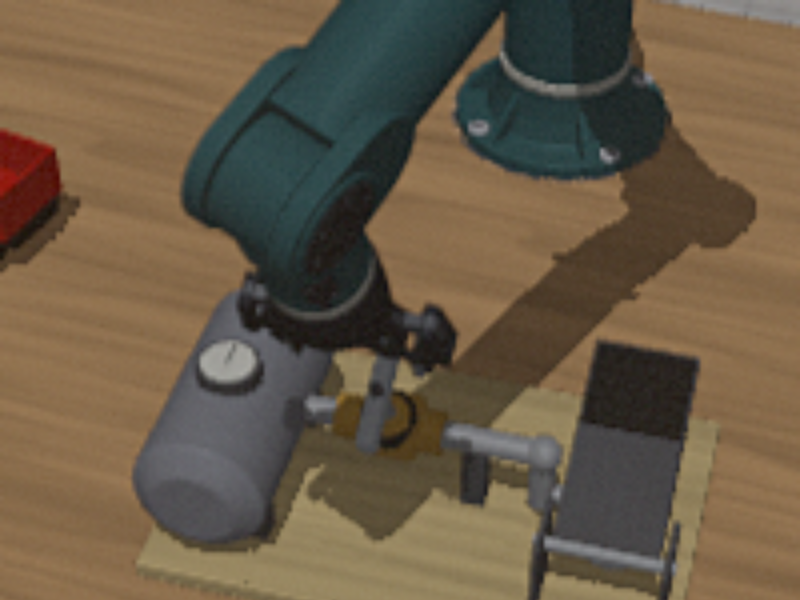

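The view shows the hand over the leaning handle, in line with it and clear of the tank. I'll descend along the stem half open, then grip.

jog_arm(targets=[[-0.15,-0.01,-0.28,0,0,0,0.2],[-0.15,-0.01,-0.28,0,0,0,0.2],[-0.15,-0.01,-0.28,0,0,0,0.2],[-0.15,-0.01,-0.28,0,0,0,0.2],[-0.15,-0.01,-0.28,0,0,0,0.2],[-0.15,-0.01,-0.28,0,0,0,0.2],[-0.15,-0.01,-0.28,0,0,0,0.2],[-0.15,-0.01,-0.28,0,0,0,0.2]])

```text
t: 4.45
eef_pos: [0.6262, 0.0113, 0.2016]
tool_rot: [-3.139, 0.504, 0.062]
wrist_force: [-0.2, 0.3, 0.2]
finger_gap: 0.0514
grip_force: 0.0
```

jog_arm(targets=[[0,0,0,0,0,0,-0.2],[0,0,0,0,0,0,-0.5],[0,0,0,0,0,0,-1],[0,0,0,0,0,0,-1],[0,0,0,0,0,0,-1],[0,0,0,0,0,0,-1],[0,0,0,0,0,0,-1],[0,0,0,0,0,0,-1]])

```text
t: 5.45
eef_pos: [0.6271, 0.0115, 0.2028]
tool_rot: [-3.139, 0.503, 0.062]
wrist_force: [2.1, 2.4, 4.8]
finger_gap: 0.0152
grip_force: 60.1
```

```bash
python3 - <<'E'
from h import *
from bench import telemetry
R0=np.array([xs,-ys,-zs]).T
plan(grip+.054*zs,R0,1); s=telemetry.observe(); print(s["ft_torque"],s["ft_torque"]@zs)
R,c=None,None
print("deg axis/8 for full:",zs*1.0)
E
```

```text
pos [0.6271 0.0115 0.2028] d/0.04 per row [ 0.003 -0.014 -0.01 ] turn/8deg per row [-0.017 -0.023 -0.   ] q [-0.52  0.88  0.74  1.67 -0.46  1.33 -1.11]
[ 0.21712884 -0.39159634 -0.12458751] -0.016877440754175896
deg axis/8 for full: [0.47853384 0.02922682 0.87758256]
```

Gripped with low forces, so the alignment is good. Next I turn the handle about the stem.

jog_arm(targets=[[0,0,0,0.24,0.015,0.44,-1],[0,0,0,0.38,0.023,0.7,-1],[0,0,0,0.38,0.023,0.7,-1],[0,0,0,0.38,0.023,0.7,-1],[0,0,0,0.38,0.023,0.7,-1],[0,0,0,0.38,0.023,0.7,-1],[0,0,0,0.38,0.023,0.7,-1],[0,0,0,0.24,0.015,0.44,-1]])

```text
t: 6.45
eef_pos: [0.6274, 0.0108, 0.2026]
tool_rot: [-2.766, 0.34, 0.935]
wrist_force: [2.8, 0.3, 3.5]
finger_gap: 0.0151
grip_force: 60.0
```

```bash
cat >> h.py <<'E'
def st():
    from bench import telemetry
    s=telemetry.observe(); Rc=Ro.from_euler('xyz',s["tool_rot"]).as_matrix()
    y=-Rc[:,1]; print("t",s["t"],"angle deg",np.degrees(np.arctan2(-y@xs,y@ys)).round(1),"tilt err",np.degrees(np.arccos(min(1,-Rc[:,2]@zs))).round(2),"torque about stem",(s["ft_torque"]@zs).round(2),"F",s["wrist_force"].round(1),"dpos mm",((s["eef_pos"]-grip-.054*zs)*1e3).round(1),"q",s["qpos"].round(2),"gap",s["finger_gap"].round(4))
E
python3 -c "from h import *; st()"
```

```text
Traceback (most recent call last):
  File "h.py", line 23, in st
    y=-Rc[:,1]; print("t",s["t"],"angle deg",np.degrees(np.arctan2(-y@xs,y@ys)).round(1),"tilt err",np.degrees(np.arccos(min(1,-Rc[:,2]@zs))).round(2),"torque about stem",(s["ft_torque"]@zs).round(2),"F",s["wrist_force"].round(1),"dpos mm",((s["eef_pos"]-grip-.054*zs)*1e3).round(1),"q",s["qpos"].round(2),"gap",s["finger_gap"].round(4))
                                                                                                                                                                                                                                                                                                                        ^^^^^^^^^^^^^^^^^^^^^
AttributeError: 'float' object has no attribute 'round'
```

```bash
sed -i 's/s\["finger_gap"\].round(4)/round(s["finger_gap"],4)/' h.py; python3 -c "from h import *; st()"
```

```text
t 6.45 angle deg 46.3 tilt err 0.16 torque about stem -0.57 F [2.8 0.3 3.5] dpos mm [ 0.2 -0.2  0.2] q [-0.39  0.81  0.5   1.66 -0.31  1.27 -0.47] gap 0.0151
```

jog_arm(targets=[[0,0,0,0.24,0.015,0.44,-1],[0,0,0,0.38,0.023,0.7,-1],[0,0,0,0.38,0.023,0.7,-1],[0,0,0,0.24,0.015,0.44,-1],[0,0,0,0.24,0.015,0.44,-1],[0,0,0,0.24,0.015,0.44,-1],[0,0,0,0,0,0,-1],[0,0,0,0,0,0,-1]])

```text
t: 7.45
eef_pos: [0.6278, 0.0107, 0.2024]
tool_rot: [-2.659, 0.129, 1.403]
wrist_force: [4.9, 0.0, 2.3]
finger_gap: 0.0151
grip_force: 60.0
```

```bash
python3 -c "from h import *; st()"
```

```text
t 7.45 angle deg 75.0 tilt err 0.33 torque about stem -0.51 F [4.9 0.  2.3] dpos mm [ 0.6 -0.3  0. ] q [-0.3   0.78  0.35  1.66 -0.21  1.25 -0.06] gap 0.0151
```

jog_arm(targets=[[0,0,0,0.24,0.015,0.44,-1],[0,0,0,0.24,0.015,0.44,-1],[0,0,0,0.24,0.015,0.44,-1],[0,0,0,0.24,0.015,0.44,-1],[0,0,0,0.12,0.007,0.22,-1],[0,0,0,0.12,0.007,0.22,-1],[0,0,0,0,0,0,-1],[0,0,0,0,0,0,-1]])

```text
t: 8.45
eef_pos: [0.6281, 0.0107, 0.2023]
tool_rot: [-2.647, -0.036, 1.712]
wrist_force: [6.8, -0.5, 1.7]
finger_gap: 0.0155
grip_force: 59.9
```

```bash
python3 -c "from h import *; st()"
```

```text
t 8.45 angle deg 95.0 tilt err 0.42 torque about stem -0.52 F [ 6.8 -0.5  1.7] dpos mm [ 0.9 -0.3 -0.1] q [-0.24  0.76  0.25  1.66 -0.15  1.24  0.22] gap 0.0155
```

jog_arm(targets=[[0,0,0,0.12,0.007,0.22,-1],[0,0,0,0.12,0.007,0.22,-1],[0,0,0,0.12,0.007,0.22,-1],[0,0,0,0.12,0.007,0.22,-1],[0,0,0,0,0,0,-1],[0,0,0,0,0,0,-1],[0,0,0,0,0,0,-1],[0,0,0,0,0,0,-1]])

```text
t: 9.45
eef_pos: [0.6282, 0.0107, 0.2022]
tool_rot: [-2.656, -0.102, 1.835]
wrist_force: [6.3, -0.7, 0.3]
finger_gap: 0.015
grip_force: 60.1
```

```bash
python3 -c "from h import *; st()"
```

```text
t 9.45 angle deg 103.0 tilt err 0.45 torque about stem -0.62 F [ 6.3 -0.7  0.3] dpos mm [ 1.  -0.2 -0.2] q [-0.22  0.76  0.21  1.66 -0.13  1.24  0.33] gap 0.015
```

Torque is beginning to rise, so I'll continue.

jog_arm(targets=[[0,0,0,0.12,0.007,0.22,-1],[0,0,0,0.12,0.007,0.22,-1],[0,0,0,0.12,0.007,0.22,-1],[0,0,0,0.12,0.007,0.22,-1],[0,0,0,0,0,0,-1],[0,0,0,0,0,0,-1],[0,0,0,0,0,0,-1],[0,0,0,0,0,0,-1]])

```text
t: 10.45
eef_pos: [0.6284, 0.0103, 0.2022]
tool_rot: [-2.674, -0.165, 1.958]
wrist_force: [5.2, -1.0, 0.8]
finger_gap: 0.0151
grip_force: 79.3
```

```bash
python3 -c "from h import *; st()"
```

```text
t 10.45 angle deg 110.9 tilt err 0.49 torque about stem -1.34 F [ 5.2 -1.   0.8] dpos mm [ 1.2 -0.6 -0.2] q [-0.19  0.76  0.17  1.65 -0.1   1.24  0.45] gap 0.0151
```

The stop is felt: torque rose to 1.34 N m at about 111°. I'll release and back off along the stem.

jog_arm(targets=[[0,0,0,0,0,0,-0.5],[0,0,0,0,0,0,0],[0,0,0,0,0,0,0.2],[0,0,0,0,0,0,0.2],[0.06,0.004,0.11,0,0,0,0.2],[0.18,0.01,0.33,0,0,0,0.2],[0.24,0.015,0.44,0,0,0,0.2],[0.24,0.015,0.44,0,0,0,0.2]])

```text
t: 11.45
eef_pos: [0.6563, 0.0132, 0.2567]
tool_rot: [-2.672, -0.169, 1.963]
wrist_force: [0.3, -0.1, 0.3]
finger_gap: 0.0511
grip_force: 0.0
```

jog_arm(targets=[[0.24,0.015,0.44,0,0,0,0],[0.24,0.015,0.44,0,0,0,-0.5],[0.24,0.015,0.44,0,0,0,-1],[0,0.2,0.5,0,0,0,-1],[-0.2,0.4,0.2,0,0,0,-1],[-0.4,0.5,0,0,0,0,-1],[-0.4,0.5,0,0,0,0,-1],[-0.4,0.5,0,0,0,0,-1]])

```text
t: 12.45
eef_pos: [0.6265, 0.1009, 0.3358]
tool_rot: [-2.669, -0.171, 1.964]
wrist_force: [-0.6, -0.1, -0.6]
finger_gap: 0.0
grip_force: 0.0
```

```bash
python3 - <<'E'
from h import *
from bench import vision,telemetry
st()
P=W((-46,150,143)); print(P,W((-60,150,90)))
s=telemetry.observe(); Rc=Ro.from_euler('xyz',s["tool_rot"]).as_matrix()
z=np.array([0,0,-1.]); x=Rc[:,0]-Rc[:,0]@z*z; x/=np.linalg.norm(x); R=np.array([x,np.cross(z,x),z]).T
np.save("Rv.npy",R)
plan(P+[0,0,.073+.025],R,8)
s=vision.snapshot("scene"); cv2.imwrite("pics/d2.png",cv2.resize(s["color"][120:270,220:420,::-1],(800,600)))
E
```

```text
t 12.45 angle deg 111.3 tilt err 0.29 torque about stem -0.03 F [-0.6 -0.1 -0.6] dpos mm [ -0.7  90.  133.4] q [-0.31  0.62  0.16  1.55 -0.13  1.48  0.33] gap 0.0
[0.50594123 0.19391675 0.143     ] [0.49196727 0.19306328 0.09      ]
pos [0.6265 0.1009 0.3358] d/0.04 per row [-0.377  0.291 -0.296] turn/8deg per row [ 0.023 -0.447 -0.036] q [-0.31  0.62  0.16  1.55 -0.13  1.48  0.33]
```

View pics/d2.png

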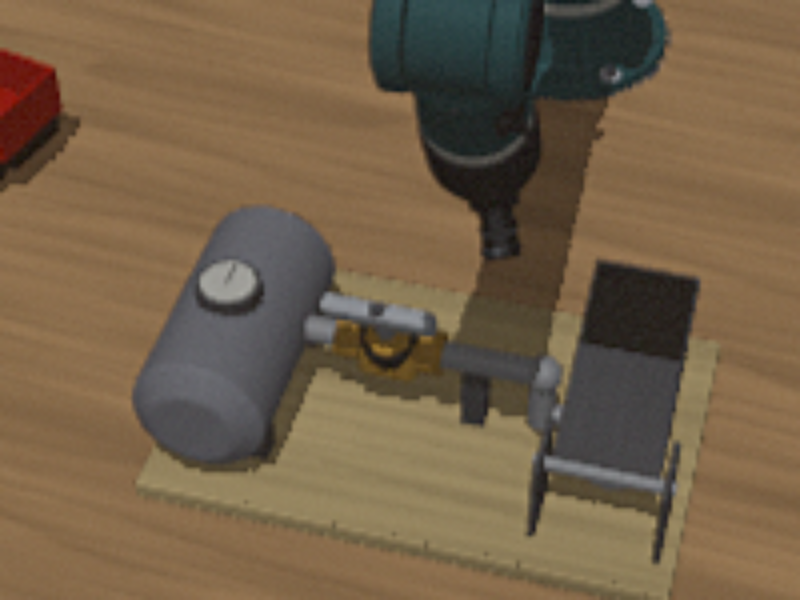

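The bar now looks in line with the pipe, running from (322,303) to (433,323) in the crop. I'll check its angle numerically while moving above the pedal.

jog_arm(targets=[[-0.38,0.29,0,0.02,-0.45,-0.04,-1],[-0.38,0.29,-0.2,0.02,-0.45,-0.04,-1],[-0.38,0.29,-0.3,0.02,-0.45,-0.04,-1],[-0.38,0.29,-0.3,0.02,-0.45,-0.04,-1],[-0.38,0.29,-0.3,0.02,-0.45,-0.04,-1],[-0.38,0.29,-0.3,0.02,-0.45,-0.04,-1],[-0.38,0.29,-0.3,0.02,-0.45,-0.04,-1],[-0.38,0.29,-0.3,0.02,-0.45,-0.04,-1]])

```text
t: 13.5
eef_pos: [0.5056, 0.1923, 0.2558]
tool_rot: [3.136, 0.004, 1.957]
wrist_force: [-0.6, -0.4, 0.0]
finger_gap: 0.0001
grip_force: 0.0
```

```bash
python3 - <<'E'
from h import *
from bench import vision
plan(W((-46,150,143))+[0,0,.073+.005],np.load("Rv.npy"),4)
s=vision.snapshot("scene")
x0,y0,w,h=292,184,50,28
c=s["color"][y0:y0+h,x0:x0+w]; hsv=cv2.cvtColor(c,cv2.COLOR_RGB2HSV)
m=((hsv[...,2]>125)&(hsv[...,1]<60)).astype(np.uint8)
k,l,stt,ce=cv2.connectedComponentsWithStats(m); print(stt[1:],ce[1:])
i=1+np.argmax(stt[1:,4]); v,u=np.nonzero(l==i); L=cv2.fitLine(np.float32(np.c_[u+x0,v+y0]),cv2.DIST_HUBER,0,.01,.01).ravel()
def onp(uv):
    o,d=ray(s,uv); q=grip+.010*zs; return o+d*((q-o)@zs/(d@zs))
a,b=onp(L[2:]-10*L[:2]),onp(L[2:]+10*L[:2]); d=b-a
print("bar angle",np.degrees(np.arctan2(d@ys,d@xs)))
for t in(80,90,100): 
    t=np.radians(t); print([proj(s,grip+.010*zs+e*(np.cos(t)*xs+np.sin(t)*ys)).round(1) for e in(-.045,.045)])
cv2.imwrite("pics/d3.png",cv2.resize(s["color"][120:270,220:420,::-1],(800,600)))
E
```

```text
pos [0.5056 0.1923 0.2558] d/0.04 per row [ 0.002  0.01  -0.217] turn/8deg per row [0.002 0.012 0.011] q [-0.57  0.43  0.16  2.07 -0.11  0.64  0.05]
[[ 8  9 12  6 46]
 [23 12 14  6 54]
 [ 5 16  6  4 16]
 [39 23 11  4 25]] [[13.93478261 11.69565217]
 [29.68518519 14.59259259]
 [ 7.375      17.3125    ]
 [43.8        24.6       ]]
bar angle 94.03442929309492
[array([300.5, 192.1]), array([327.3, 202.4])]
[array([299.7, 194.5]), array([328.2, 200. ])]
[array([299.3, 196.9]), array([328.5, 197.6])]
```

View pics/d3.png

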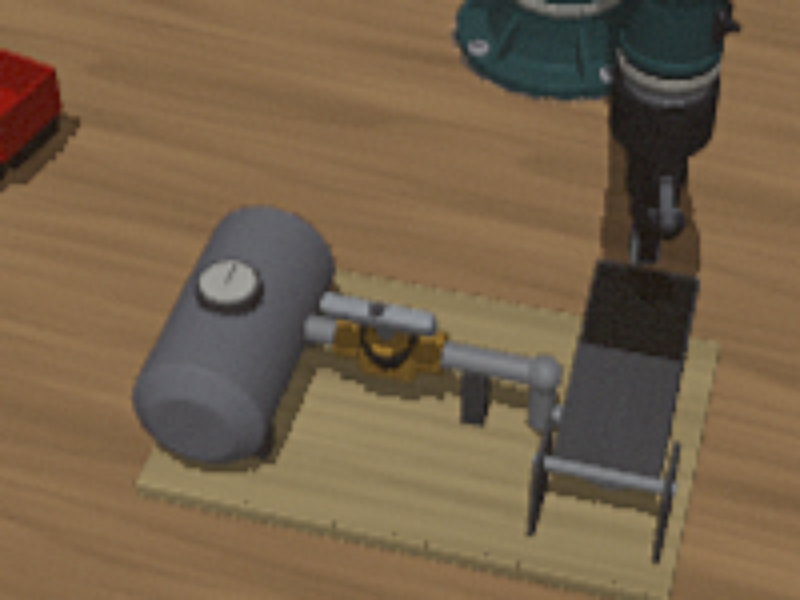

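Valve confirmed open: the bar ends match the 90° projection. The fingertips are above the pad, so I'll approach it slowly.

jog_arm(targets=[[0,0.02,-0.22,0,0,0,-1],[0,0.02,-0.22,0,0,0,-1],[0,0,-0.22,0,0,0,-1],[0,0,-0.2,0,0,0,-1],[0,0,-0.08,0,0,0,-1],[0,0,-0.08,0,0,0,-1],[-0.02,0,-0.08,0,0,0,-1],[-0.02,0,-0.08,0,0,0,-1]])

```text
t: 14.55
eef_pos: [0.5049, 0.1934, 0.2088]
tool_rot: [3.138, 0.003, 1.957]
wrist_force: [-0.2, -1.3, 2.8]
finger_gap: 0.0001
grip_force: 1.8
```

jog_arm(targets=[[-0.02,0,-0.1,0,0,0,-1],[-0.02,0,-0.1,0,0,0,-1],[-0.02,0,-0.1,0,0,0,-1],[-0.03,0,-0.1,0,0,0,-1],[-0.03,0,-0.1,0,0,0,-1],[-0.03,0,-0.1,0,0,0,-1],[-0.03,0,-0.1,0,0,0,-1],[-0.03,0,-0.1,0,0,0,-1]])

```text
t: 15.55
eef_pos: [0.497, 0.1931, 0.1769]
tool_rot: [3.137, 0.004, 1.957]
wrist_force: [-1.2, -1.5, 7.9]
finger_gap: -0.0
grip_force: 3.9
```

jog_arm(targets=[[-0.02,0,-0.06,0,0,0,-1],[-0.02,0,-0.06,0,0,0,-1],[-0.02,0,-0.05,0,0,0,-1],[-0.01,0,-0.05,0,0,0,-1],[-0.01,0,-0.04,0,0,0,-1],[0,0,-0.04,0,0,0,-1],[0,0,-0.03,0,0,0,-1],[0,0,-0.03,0,0,0,-1]])

```text
t: 16.55
eef_pos: [0.4951, 0.193, 0.1631]
tool_rot: [3.135, 0.004, 1.956]
wrist_force: [0.9, -1.8, 9.6]
finger_gap: -0.0004
grip_force: 4.8
```

jog_arm(targets=[[0,0,-0.03,0,0,0,-1],[0,0,-0.03,0,0,0,-1],[0,0,-0.03,0,0,0,-1],[0,0,-0.03,0,0,0,-1],[0,0,0,0,0,0,-1],[0,0,0,0,0,0,-1],[0,0,0,0,0,0,-1],[0,0,0,0,0,0,-1]])

```text
t: 17.55
eef_pos: [0.4951, 0.1929, 0.1615]
tool_rot: [3.134, 0.003, 1.956]
wrist_force: [-5.5, -3.4, 37.8]
finger_gap: -0.0
grip_force: 19.0
```

The pedal is on its stop. I'll ease the force slightly and hold.

jog_arm(targets=[[0,0,0.04,0,0,0,-1],[0,0,0,0,0,0,-1],[0,0,0,0,0,0,-1],[0,0,0,0,0,0,-1],[0,0,0,0,0,0,-1],[0,0,0,0,0,0,-1],[0,0,0,0,0,0,-1],[0,0,0,0,0,0,-1]])

```text
t: 18.55
eef_pos: [0.4951, 0.193, 0.1619]
tool_rot: [3.134, 0.004, 1.956]
wrist_force: [-3.6, -4.0, 26.6]
finger_gap: 0.0001
grip_force: 13.7
```

jog_arm(targets=[[0,0,0,0,0,0,-1],[0,0,0,0,0,0,-1],[0,0,0,0,0,0,-1],[0,0,0,0,0,0,-1],[0,0,0,0,0,0,-1],[0,0,0,0,0,0,-1],[0,0,0,0,0,0,-1],[0,0,0,0,0,0,-1]])

```text
t: 19.55
eef_pos: [0.4951, 0.1929, 0.1619]
tool_rot: [3.134, 0.004, 1.956]
wrist_force: [-2.5, -2.3, 26.7]
finger_gap: -0.0001
grip_force: 13.7
```

jog_arm(targets=[[0,0,0.08,0,0,0,-1],[0,0,0.1,0,0,0,-1],[0.02,0,0.15,0,0,0,-1],[0.03,0,0.15,0,0,0,-1],[0.04,0,0.15,0,0,0,-1],[0.04,0,0.15,0,0,0,-1],[0.04,0,0.15,0,0,0,-1],[0.04,0,0.15,0,0,0,-1]])

```text
t: 20.55
eef_pos: [0.5033, 0.1935, 0.2029]
tool_rot: [3.135, 0.004, 1.957]
wrist_force: [2.9, -1.1, 3.2]
finger_gap: 0.0002
grip_force: 1.9
```

jog_arm(targets=[[0.04,0,0.15,0,0,0,-1],[0.03,0,0.15,0,0,0,-1],[0.02,0,0.15,0,0,0,-1],[0,0,0.2,0,0,0,-1],[0,0,0.3,0,0,0,-1],[0,0,0.5,0,0,0,-1],[0,0,0.5,0,0,0,-1],[0,0,0.5,0,0,0,-1]])

```text
t: 21.55
eef_pos: [0.5045, 0.1932, 0.3011]
tool_rot: [3.14, 0.003, 1.958]
wrist_force: [-0.9, -0.2, -0.1]
finger_gap: -0.0001
grip_force: 0.0
```

```bash
python3 - <<'E'
from h import *
from bench import vision
a=np.radians(90)
st()
# grip handle in open position with hand at 90 deg
y=np.cos(a)*ys-np.sin(a)*xs; R=np.array([np.cross(-y,-zs),-y,-zs]).T
plan(grip+.134*zs,R,8)
s=vision.snapshot("scene"); cv2.imwrite("pics/d4.png",cv2.resize(s["color"][120:270,220:420,::-1],(800,600)))
E
```

```text
t 21.55 angle deg 111.1 tilt err 28.8 torque about stem 0.04 F [-0.9 -0.2 -0.1] dpos mm [-122.7  182.2   98.7] q [-0.59  0.37  0.18  2.04 -0.09  0.74  0.03] gap -0.0001
pos [0.5045 0.1932 0.3011] d/0.04 per row [ 0.503 -0.562 -0.089] turn/8deg per row [-0.097  0.441 -0.286] q [-0.59  0.37  0.18  2.04 -0.09  0.74  0.03]
```

View pics/d4.png

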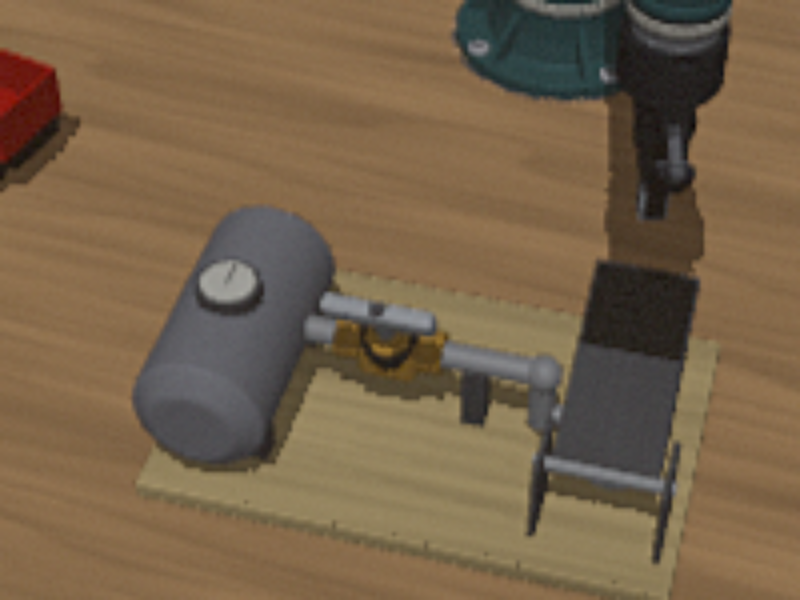

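The pedal is back up at the same pixels as before, the bar is still in line, and the pedal was held for over 2 s. Next is the handle again.

jog_arm(targets=[[0.5,-0.56,0.1,-0.1,0.44,-0.29,-0.5],[0.5,-0.56,0.1,-0.1,0.44,-0.29,0],[0.5,-0.56,0.1,-0.1,0.44,-0.29,0.2],[0.5,-0.56,0,-0.1,0.44,-0.29,0.2],[0.5,-0.56,0,-0.1,0.44,-0.29,0.2],[0.5,-0.56,-0.2,-0.1,0.44,-0.29,0.2],[0.5,-0.56,-0.3,-0.1,0.44,-0.29,0.2],[0.5,-0.56,-0.4,-0.1,0.44,-0.29,0.2]])

```text
t: 22.6
eef_pos: [0.6657, 0.0138, 0.276]
tool_rot: [-2.641, 0.004, 1.627]
wrist_force: [-0.4, 1.2, -0.3]
finger_gap: 0.0512
grip_force: 0.0
```

```bash
python3 - <<'E'
from h import *
st()
a=np.radians(90); y=np.cos(a)*ys-np.sin(a)*xs; R=np.array([np.cross(-y,-zs),-y,-zs]).T
plan(grip+.054*zs,R,8)
E
```

```text
t 22.6 angle deg 89.7 tilt err 0.09 torque about stem -0.0 F [-0.4  1.2 -0.3] dpos mm [38.5  2.8 73.6] q [-0.26  0.73  0.29  1.52 -0.16  1.42  0.13] gap 0.0512
pos [0.6657 0.0138 0.276 ] d/0.04 per row [-0.12  -0.009 -0.23 ] turn/8deg per row [ 0.004 -0.001  0.004] q [-0.26  0.73  0.29  1.52 -0.16  1.42  0.13]
```

jog_arm(targets=[[-0.12,-0.01,-0.23,0,0,0,0.2],[-0.12,-0.01,-0.23,0,0,0,0.2],[-0.12,-0.01,-0.23,0,0,0,0.2],[-0.12,-0.01,-0.23,0,0,0,0.2],[-0.12,-0.01,-0.23,0,0,0,0.2],[-0.12,-0.01,-0.23,0,0,0,0.2],[-0.12,-0.01,-0.23,0,0,0,0.2],[-0.12,-0.01,-0.23,0,0,0,0.2]])

```text
t: 23.6
eef_pos: [0.6267, 0.0109, 0.2021]
tool_rot: [-2.643, 0.004, 1.628]
wrist_force: [0.6, 0.0, -0.2]
finger_gap: 0.0514
grip_force: 0.0
```

jog_arm(targets=[[0,0,0,0,0,0,-0.2],[0,0,0,0,0,0,-0.5],[0,0,0,0,0,0,-1],[0,0,0,0,0,0,-1],[0,0,0,0,0,0,-1],[0,0,0,0,0,0,-1],[0,0,0,0,0,0,-1],[0,0,0,0,0,0,-1]])

```text
t: 24.6
eef_pos: [0.628, 0.011, 0.2029]
tool_rot: [-2.646, 0.004, 1.628]
wrist_force: [6.2, -0.6, -1.5]
finger_gap: 0.0151
grip_force: 60.6
```

```bash
python3 -c "from h import *; st()"
```

```text
t 24.6 angle deg 89.7 tilt err 0.29 torque about stem 0.0 F [ 6.2 -0.6 -1.5] dpos mm [ 0.8 -0.   0.5] q [-0.26  0.77  0.27  1.66 -0.17  1.24  0.15] gap 0.0151
```

Gripped well. I'll turn back about 46°, then about 42° more.

jog_arm(targets=[[0,0,0,-0.24,-0.015,-0.44,-1],[0,0,0,-0.38,-0.023,-0.7,-1],[0,0,0,-0.38,-0.023,-0.7,-1],[0,0,0,-0.38,-0.023,-0.7,-1],[0,0,0,-0.38,-0.023,-0.7,-1],[0,0,0,-0.38,-0.023,-0.7,-1],[0,0,0,-0.38,-0.023,-0.7,-1],[0,0,0,-0.24,-0.015,-0.44,-1]])

```text
t: 25.6
eef_pos: [0.6276, 0.0113, 0.2031]
tool_rot: [-2.785, 0.356, 0.884]
wrist_force: [4.4, -0.8, -0.7]
finger_gap: 0.0152
grip_force: 60.9
```

jog_arm(targets=[[0,0,0,-0.24,-0.015,-0.44,-1],[0,0,0,-0.38,-0.023,-0.7,-1],[0,0,0,-0.38,-0.023,-0.7,-1],[0,0,0,-0.38,-0.023,-0.7,-1],[0,0,0,-0.38,-0.023,-0.7,-1],[0,0,0,-0.24,-0.015,-0.44,-1],[0,0,0,-0.24,-0.015,-0.44,-1],[0,0,0,-0.24,-0.015,-0.44,-1]])

```text
t: 26.6
eef_pos: [0.6275, 0.0118, 0.2031]
tool_rot: [-3.123, 0.499, 0.1]
wrist_force: [3.5, -0.5, -0.4]
finger_gap: 0.0154
grip_force: 60.9
```

```bash
python3 -c "from h import *; st()"
```

```text
t 26.6 angle deg 1.9 tilt err 0.04 torque about stem 0.51 F [ 3.5 -0.5 -0.4] dpos mm [0.3 0.8 0.8] q [-0.51  0.88  0.73  1.67 -0.45  1.32 -1.09] gap 0.0154
```

jog_arm(targets=[[0,0,0,-0.24,-0.015,-0.44,-1],[0,0,0,-0.24,-0.015,-0.44,-1],[0,0,0,-0.24,-0.015,-0.44,-1],[0,0,0,-0.12,-0.007,-0.22,-1],[0,0,0,-0.12,-0.007,-0.22,-1],[0,0,0,-0.12,-0.007,-0.22,-1],[0,0,0,0,0,0,-1],[0,0,0,0,0,0,-1]])

```text
t: 27.6
eef_pos: [0.6275, 0.0119, 0.2031]
tool_rot: [2.992, 0.479, -0.256]
wrist_force: [4.2, 2.0, 3.5]
finger_gap: 0.0151
grip_force: 61.9
```

```bash
python3 -c "from h import *; st()"
```

```text
t 27.6 angle deg -16.1 tilt err 0.06 torque about stem 0.78 F [4.2 2.  3.5] dpos mm [0.3 1.  0.7] q [-0.56  0.91  0.82  1.67 -0.51  1.35 -1.34] gap 0.0151
```

jog_arm(targets=[[0,0,0,-0.12,-0.007,-0.22,-1],[0,0,0,-0.12,-0.007,-0.22,-1],[0,0,0,-0.12,-0.007,-0.22,-1],[0,0,0,-0.06,-0.003,-0.11,-1],[0,0,0,0,0,0,-1],[0,0,0,0,0,0,-1],[0,0,0,0,0,0,-1],[0,0,0,0,0,0,-1]])

```text
t: 28.6
eef_pos: [0.6273, 0.0121, 0.2033]
tool_rot: [2.932, 0.459, -0.388]
wrist_force: [4.3, 1.9, 6.0]
finger_gap: 0.0154
grip_force: 101.8
```

```bash
python3 -c "from h import *; st()"
```

```text
t 28.6 angle deg -22.9 tilt err 0.07 torque about stem 2.02 F [4.3 1.9 6. ] dpos mm [0.  1.1 0.9] q [-0.57  0.93  0.86  1.67 -0.53  1.36 -1.43] gap 0.0154
```

Firmly on the closed stop at 2.0 N m. I'll release and back off.

jog_arm(targets=[[0,0,0,0,0,0,-0.5],[0,0,0,0,0,0,0],[0,0,0,0,0,0,0.2],[0,0,0,0,0,0,0.2],[0.06,0.004,0.11,0,0,0,0.2],[0.18,0.01,0.33,0,0,0,0.2],[0.24,0.015,0.44,0,0,0,0.2],[0.24,0.015,0.44,0,0,0,0.2]])

```text
t: 29.6
eef_pos: [0.6567, 0.0126, 0.2571]
tool_rot: [2.929, 0.456, -0.393]
wrist_force: [1.0, -0.3, 0.0]
finger_gap: 0.0512
grip_force: 0.0
```

jog_arm(targets=[[0.24,0.015,0.44,0,0,0,0.2],[0.24,0.015,0.44,0,0,0,0.2],[0.24,0.015,0.44,0,0,0,0.2],[0,0,0.5,0,0,0,0.2],[-0.4,0,0.5,0,0,0,0.2],[-0.4,0,0.5,0,0,0,0.2],[-0.4,0,0.3,0,0,0,0.2],[0,0,0,0,0,0,0.2]])

```text
t: 30.6
eef_pos: [0.6352, 0.0143, 0.3819]
tool_rot: [2.931, 0.456, -0.393]
wrist_force: [-0.4, 0.1, -0.2]
finger_gap: 0.051
grip_force: 0.0
```

```bash
python3 - <<'E'
from h import *
from bench import vision
s=vision.snapshot("scene")
for t in(0,8): 
    t=np.radians(t); print([((proj(s,grip+.010*zs+e*(np.cos(t)*xs+np.sin(t)*ys))-(220,120))*4).round(0) for e in(-.045,.045)])
cv2.imwrite("pics/d5.png",cv2.resize(s["color"][120:270,220:420,::-1],(800,600)))
E
```

```text
[array([389., 254.]), array([361., 365.])]
[array([381., 253.]), array([369., 366.])]
```

View pics/d5.png

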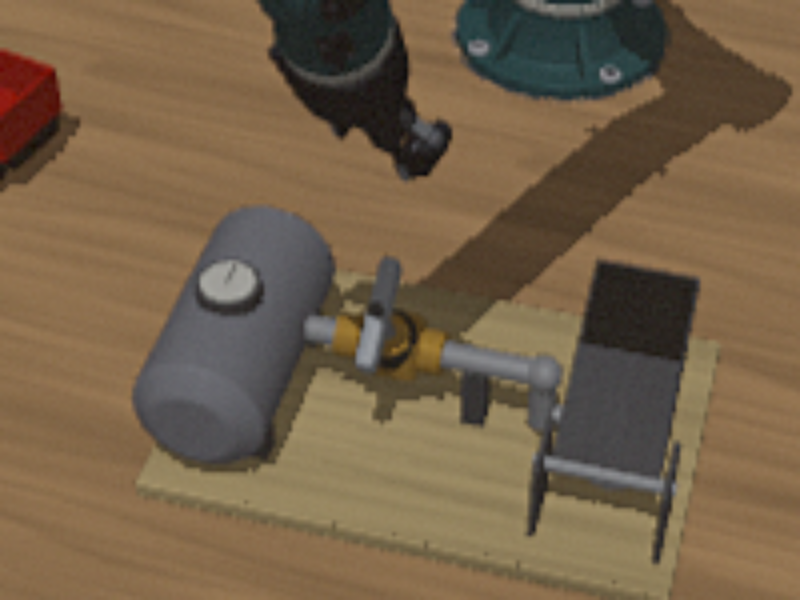

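The bar ends are at (390,262) and (367,362), the same as in the first picture, so the handle is closed. The pedal is up and the hand is clear.

```bash
python3 -c "
from bench import workorder
print(workorder.job_done())"
```

```text
the job is handed in; nothing more can be done
None
```

The job is handed in: I opened the valve to its stop, held the pedal down on its stop for over 2 s and let it come up, then closed the valve against its other stop and released it, with the hand clear of everything at about 31 s; the judge's result was not shown.

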